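# Sort the nuts by size

### The job

Tip the walnut and the hazelnut out of the red scoop onto the high end board of the wooden nut sorter, so that they roll down and each drops into its own bay: the hazelnut between the bars, the walnut through the wide window at the low end. Do not touch the nuts with the gripper. Then stand the red scoop upright on the worktop again and let go of it.

Things in the scene. Friction and masses are not known exactly. Their poses are not given: they have to be found in the camera images.
- red_scoop: Red open-fronted scoop holding the nuts (the blue one is empty). Origin: centre of bowl's underside, z up. Bowl x -40..40 mm, 56 wide, 40 high. Mouth at -x (start yaw -63..+12 deg); floor rises 12 deg to the lip (z 19 mm): nuts stay in when level, run out when tipped mouth-down 30-40 deg. Handle: level bar x 40..110 mm, 14 wide (y), 18 high, middle at z 31. 0.14 kg.
- sorter: Fixed wooden nut sorter, 241 x 138 mm. Origin: centre of underside, z up; ramp falls 17 deg to -x, the robot's side (within 12 deg). x 42..112 mm: landing board, z 99 rising to 121, 122 wide inside, head wall behind it 135 high; x -47..42: steel bars along x, 26 mm gaps, over the hazelnut bay; x -112..-47: open window over the walnut bay. Side wall tops: z 85 (low end) to 154 (high end).
- walnut: Walnut, pale brown ball 40 mm across, origin at its centre; starts in the red scoop. 16 g. Too big for the gaps between the bars, it rolls on to the sorter's low-end bay (x -112..-47 mm in the sorter's frame, floor 6 mm high).
- hazelnut: Hazelnut, dark brown ball 22 mm across with a pale foot, origin at its centre; starts in the red scoop. 10 g. It falls between the bars into the sorter's middle bay (x -47..42 mm in the sorter's frame, floor 6 mm high).
There are look-alikes about, which are no part of the job. Of the things that look like the walnut, the smaller one is meant.

How it is judged:
By the outcome, as a careful person would: the job done as asked, in the order asked, and still so for the second after the job is handed in, with the robot touching nothing.
It also fails if it takes over 62 s, if anything falls off the work surface, if the arm or the gripper's body presses on something with over 40 N, if the wrist force passes 120 N, or if a joint passes its speed limit or range.

### The arm

A 6-joint arm with a two-finger parallel gripper is mounted at the origin on a cart in front of the work surface, level with it; the furniture and walls round the work are solid. World frame = base frame: x ahead of the robot, y to its left, z up, the work surface at z = 0. Lengths are in mm, angles in rad, forces in N, time in s.
With the tool pointing down it reaches from about 375 to 925 mm from the base axis. Payload 5.7 kg.
Tool frame: the origin (TCP) lies between the finger pads; the fingertips stand 25 mm ahead of it and the grasp point (between the pads) lies 6 mm ahead of it; z points along the fingers, y is the line along which they close (so a half turn about z gives the same grasp; the last joint's range is limited). The gripper opens to 88 mm and grips with 3 to 60 N. Pads are 20 mm wide; open, the fingers measure 115 mm over their backs; the gripper's body (75 mm by 178 mm) begins 61 mm behind the grasp point.
Start: joints at [-1.456, 0.359, 1.51, -0, 1.272, -0.115], TCP at [136.656, -584.197, 217.323] pointing down, gripper open.
Joint ranges: [-2.97, 2.97], [-1.01, 2.36], [0.21, 2.38], [-0.96, 4.11], [0.2, 2.71], [-2.98, 2.98]. Speed limits (rad/s): [2.39, 2.39, 3.14, 3.14, 3.14, 3.14].

### API

Orientations are given as a rotation vector (axis times angle).
In Python, from station import manip gives the robot as it stands.
- The arm moves only by the tool drive_tool, never from a script. Its argument "motion" is one flat list of numbers, 5 for each row, row after row: the shift along the tool's x, y, z in cm, then the turn about the tool's z in degrees, then the finger opening in cm, from 0 to 8.78. A call has 1 to 5 rows; each row is the pose to reach, as a shift and turn from the pose commanded when the call began, along the tool's axes at that moment; what a row does not reach only later rows make up. A row lasts 1/12 s, in which the tool goes at most 41.7 mm and 7.16 degrees, less where a joint would pass 70% of its speed; a pose out of reach is approached as far as the arm can. A call with a gripper value outside its range is refused whole. The fingers move at their own pace and stop on an object; "force" is the grip in N (left out, the last holds). Time passes only in rows, so rows that repeat a pose let the fingers close. It gives the time, the measured TCP pose, the force, the opening and the grip force at its end, in the units of the state.
- manip.observe(): the state, without advancing time (a new reading comes with each control period).
- manip.camera(name): name is "scene" or "top" or "wrist"; returns a dict with "pixels" (400x640x3 uint8, blue, green, red), "intrinsics" (3x3 intrinsics, pixels), "R" (3x3) and "t" (3): a world point X has camera coordinates R X + t; the wrist camera has in their place "hand_eye" (4x4, takes a point from camera to tool coordinates, whose origin is the TCP and whose axes are the flange's). Camera axes: x right, y down, z forward; pixel columns grow to the right and rows downward; lengths in mm; the calibration is good to about 2 mm. A picture is of the moment at which its call begins: read the wrist's pose just before it. There is no depth.
- manip.close_job(): hands the job in; it is judged then, once.
The state is a dict: "time": time; "joint_positions": joint angles; "qvel": joint speeds; "joint_torque": joint torques, N m; "tool_pos": TCP position; "eef_rot": TCP orientation; "contact_force": force on the tool from outside, world axes, zero at the start; "torque": the same for the moment, N m; "opening": finger opening in mm; "finger_force": force on a finger pad.
Only numpy, scipy, OpenCV 4.12 (cv2) and the standard library are available. Lean on these libraries where they do the work, as an engineer would, in place of code of your own. Each camera call takes 0.05 s, during which the arm holds its last target. There are 200 camera calls.

## Working session

There is one attempt and no reset: what is moved stays moved. The work goes in short steps, Python scripts to look and compute and a tool call to move; the robot and the scene stay as the last step left them, time stands still between calls to the robot, and variables do not carry over. Pictures are saved under pics/ and viewed, at most 12 in all, crops included, and the job is handed in when it is done.

Besides the shell and the picture viewer there is one more tool, called after "Emit:" as a command line: name --argument value ..., lists and objects as JSON in quotes. drive_tool: Moves the arm, as the interface text tells. Its arguments: {"type":"object","properties":{"motion":{"type":"array","items":{"type":"number"}},"force":{"type":"number"}},"required":["motion"]}

```bash
mkdir -p pics; ls
python3 - <<'E'
from station import manip
import cv2,numpy as np,pickle
o=manip.observe();print({k:np.round(v,3) for k,v in o.items()})
for n in("scene","top"):
    c=manip.camera(n);cv2.imwrite(f"pics/{n}0.png",c["pixels"]);pickle.dump(c,open(n+".pkl","wb"))
    print(n,c["intrinsics"],c["R"],c["t"])
E
```

```text
pics
{'time': np.float64(0.0), 'joint_positions': array([-1.456,  0.359,  1.511, -0.   ,  1.272, -0.115]), 'qvel': array([ 0.   , -0.   , -0.   , -0.   ,  0.001, -0.001]), 'joint_torque': array([-0.0000e+00, -5.1538e+01, -2.7073e+01,  6.7000e-02,  3.5000e-02,
       -0.0000e+00]), 'tool_pos': array([ 136.579, -583.553,  216.541]), 'eef_rot': array([-3.119, -0.36 ,  0.   ]), 'contact_force': array([-0.116,  0.607,  0.279]), 'torque': array([-0.004, -0.057, -0.011]), 'finger_force': np.float64(0.0), 'opening': np.float64(87.924)}
scene [[387.19961061   0.         320.48143637]
 [  0.         387.19961061 200.71188013]
 [  0.           0.           1.        ]] [[-0.60441172 -0.79660281 -0.01050862]
 [-0.55638558  0.43151747 -0.71008996]
 [ 0.57019431 -0.42333985 -0.70403254]] [506.42077449 159.40633719 737.33215817]
top [[504.30149775   0.         325.75945331]
 [  0.         504.30149775 191.94457851]
 [  0.           0.           1.        ]] [[ 0.08741338 -0.99616908  0.00246119]
 [-0.97556476 -0.08610478 -0.20213698]
 [ 0.20157453  0.01526842 -0.97935417]] [232.51297696 503.65852632 917.59388703]
```

View pics/top0.png

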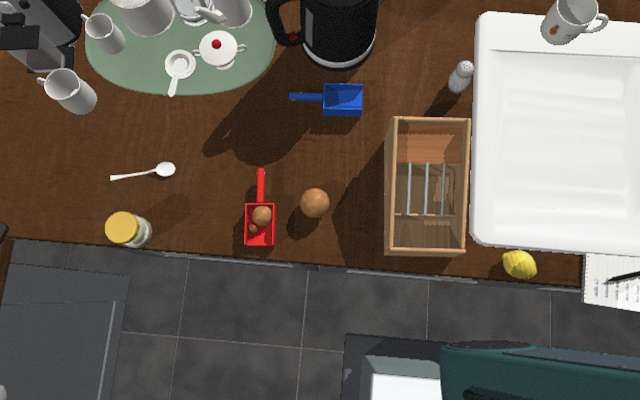

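View pics/scene0.png

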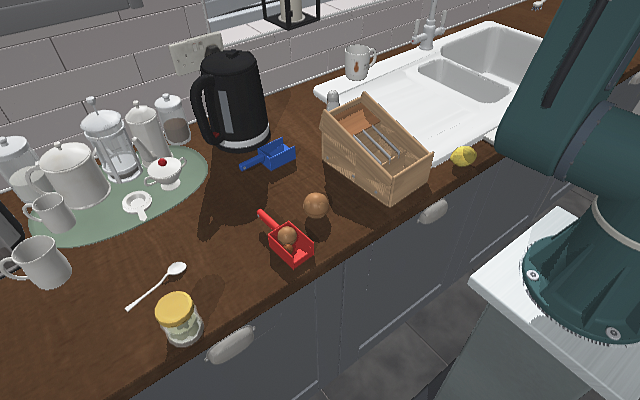

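The top view shows the red scoop with two nuts at about (260,215), its handle pointing up the image. The sorter is at (428,185) with its high end at the top. Candidates for the scoop: red at (260,210), which holds the nuts, and blue at (343,99), which is empty. Candidates for the walnut: the ball in the red scoop at (262,215), and the larger loose ball at (315,203), which is a look-alike. I choose the red scoop and check that choice in a close crop.

```bash
cat > h.py <<'E'
import numpy as np,cv2,pickle
def load(n): return pickle.load(open(n+".pkl","rb"))
def ray(c,uv,z):
    uv=np.atleast_2d(uv).astype(float);K,R,t=c["intrinsics"],np.array(c["R"]),np.array(c["t"])
    d=np.c_[uv,np.ones(len(uv))]@np.linalg.inv(K).T@R; o=-R.T@t
    return o+d*((z-o[2])/d[:,2])[:,None]
def proj(c,X):
    p=(np.atleast_2d(X)@np.array(c["R"]).T+c["t"])@np.array(c["intrinsics"]).T
    return p[:,:2]/p[:,2:]
def red(im):
    h=cv2.cvtColor(im,cv2.COLOR_BGR2HSV)
    m=(((h[...,0]<5)|(h[...,0]>174))&(h[...,1]>190)&(h[...,2]>60)).astype(np.uint8)
    n,l,s,_=cv2.connectedComponentsWithStats(m); 
    return (l==1+np.argmax(s[1:,4])).astype(np.uint8),s
E
python3 - <<'E'
from h import *
c=load("top");im=c["pixels"]
m,s=red(im);print(s[1:])
ys,xs=np.nonzero(m)
for v in range(ys.min(),ys.max()+1,4):
    r=xs[ys==v];print(v,r.min(),r.max(),np.round(ray(c,[[r.min(),v],[r.max()+1,v]],40)[:,:2],1).tolist())
a=cv2.resize(im[160:256,215:345],None,fx=3,fy=3,interpolation=cv2.INTER_CUBIC)
b=cv2.resize(im[105:265,375:480],None,fx=3.7,fy=3.7,interpolation=cv2.INTER_CUBIC)
o=np.zeros((592,790,3),np.uint8);o[:288,:390]=a;o[:b.shape[0],395:395+b.shape[1]]=b
cv2.imwrite("pics/crop.png",o);print(b.shape)
E
```

```text
[[ 293   33    1    1    1]
 [ 290   35    2    2    2]
 [ 295   35    1    1    1]
 [ 291   37    6    4   11]
 [ 213   40    8    8   52]
 [ 244  168   32   78 1095]]
168 258 263 [[519.7, 412.6], [520.8, 400.9]]
172 258 263 [[511.7, 411.6], [512.7, 399.9]]
176 257 264 [[503.5, 412.7], [504.9, 397.1]]
180 257 264 [[495.5, 411.8], [496.9, 396.2]]
184 257 263 [[487.6, 410.8], [488.8, 397.2]]
188 257 263 [[479.7, 409.9], [480.9, 396.4]]
192 257 263 [[471.8, 409.0], [473.0, 395.5]]
196 256 263 [[463.7, 410.0], [465.1, 394.6]]
200 256 263 [[455.9, 409.1], [457.2, 393.7]]
204 245 274 [[446.2, 429.4], [451.3, 371.6]]
208 245 275 [[438.4, 428.4], [443.7, 368.9]]
212 245 275 [[430.6, 427.5], [435.9, 368.0]]
216 245 275 [[422.9, 426.6], [428.1, 367.2]]
220 244 275 [[415.0, 427.6], [420.4, 366.4]]
224 245 274 [[407.5, 424.7], [412.5, 367.4]]
228 244 275 [[399.7, 425.7], [405.0, 364.7]]
232 244 275 [[392.0, 424.8], [397.4, 363.9]]
236 244 274 [[384.4, 423.9], [389.6, 364.9]]
240 244 274 [[376.8, 422.9], [382.0, 364.1]]
244 244 274 [[369.2, 422.0], [374.4, 363.3]]
(592, 388, 3)
```

View pics/crop.png

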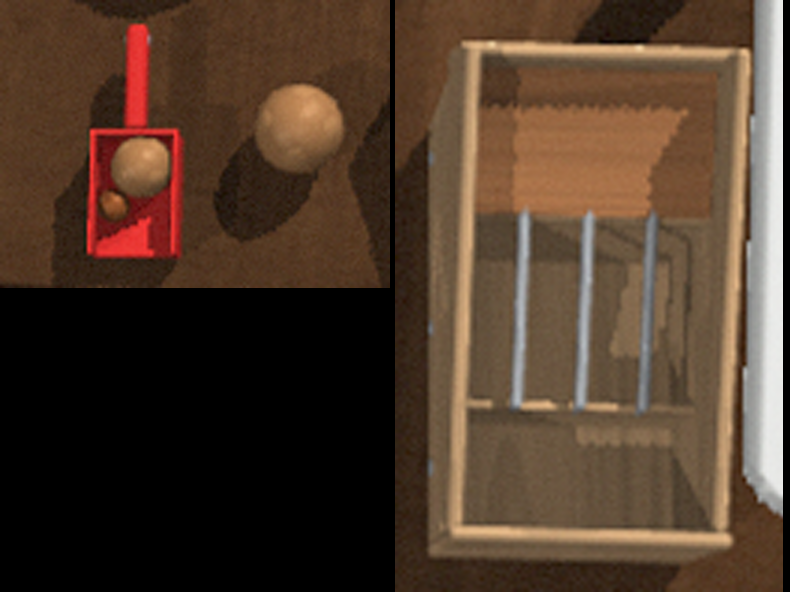

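The crop confirms the red scoop, with the 40 mm walnut and the small hazelnut inside. The loose ball beside it is bigger. The sorter shows clearly: landing board at the top, three bars, and the window at the bottom.

Run:
```python
from h import *
c=load("top")
P=lambda u,v:[375+(u-395)/3.7,105+v/3.7]
for n,u,v,z in [("HL",463,43,154),("HR",749,50,154),("HL135",463,43,135),("HR135",749,50,135),("LLo",449,535,85),("LR",732,545,85),("barsHiL",525,212,99),("barsHiR",653,212,99),("barLoL",517,408,72),("barLoR",641,410,72)]:
    print(n,np.round(ray(c,P(u,v),z)[0],1))
print("cams",[np.round(-np.array(load(n)["R"]).T@load(n)["t"]) for n in("top","scene")])
m,s=red(load("scene")["pixels"]);print(s[1:][s[1:,4]>100])
# predicted scoop in both
a=np.deg2rad(5.7);R=np.array([[np.cos(a),-np.sin(a)],[np.sin(a),np.cos(a)]])
L=np.array([[-40,28,40],[-40,-28,40],[40,28,40],[40,-28,40],[110,7,40],[110,-7,40]])
W=np.c_[L[:,:2]@R.T+[411,397],L[:,2]]
for n in("top","scene"):
    c=load(n);im=c["pixels"].copy();m,_=red(im);ys,xs=np.nonzero(m);print(n,np.round(proj(c,W)).tolist(),xs.min(),xs.max(),ys.min(),ys.max())
```

```text
HL [606.1 167.  154. ]
HR [614.7  30.7 154. ]
HL135 [613.3 164.9 135. ]
HR135 [622.   25.5 135. ]
LLo [378.4 150.8  85. ]
LR [385.6  12.6  85. ]
barsHiL [540.9 124.7  99. ]
barsHiR [546.5  61.   99. ]
barLoL [446.3 119.1  72. ]
barLoR [450.8  56.9  72. ]
cams [array([ 286.,  261., 1000.]), array([-26., 647., 638.])]
[]
top [[245.0, 244.0], [274.0, 244.0], [245.0, 203.0], [274.0, 203.0], [257.0, 168.0], [264.0, 168.0]] 244 275 168 245
scene [[293.0, 257.0], [315.0, 241.0], [268.0, 234.0], [289.0, 220.0], [256.0, 210.0], [261.0, 207.0]] 158 166 159 165
```

Emit:
drive_tool --motion '[3, -2.6, -0.4, 0, 8.7, 6, -5.2, -0.8, 0, 8.7, 9, -7.8, -1.2, 0, 8.7, 12, -10.4, -1.6, 0, 8.7, 15, -13, -2, 0, 8.7]' --force 40

```text
time: 0.52
tool_pos: [253.6, -421.6, 237.1]
eef_rot: [-3.12, -0.359, 0.0]
contact_force: [0.2, -0.8, -0.2]
opening: 87.2
finger_force: 0.0
```

Emit:
drive_tool --motion '[3, -2.6, 0, 0, 8.7, 6, -5.2, 0, 0, 8.7, 9, -7.8, 0, 0, 8.7, 12, -10.4, 0, 0, 8.7, 15, -13, 0, 0, 8.7]'

```text
time: 0.93
tool_pos: [370.1, -260.8, 237.3]
eef_rot: [-3.121, -0.36, 0.0]
contact_force: [1.1, -0.9, 0.0]
opening: 87.3
finger_force: 0.0
```

Emit:
drive_tool --motion '[3, -2.6, 0, 0, 8.7, 6, -5.2, 0, 0, 8.7, 9, -7.8, 0, 0, 8.7, 12, -10.4, 0, 0, 8.7, 15, -13, 0, 0, 8.7]'

```text
time: 1.35
tool_pos: [486.5, -99.9, 237.2]
eef_rot: [-3.121, -0.36, 0.001]
contact_force: [0.2, -0.7, -0.6]
opening: 86.8
finger_force: 0.0
```

Emit:
drive_tool --motion '[1, -3.8, 0, 0, 8.7, 2, -7.6, 0, 0, 8.7, 3, -11.4, 0, 0, 8.7, 4, -15.2, 0, 0, 8.7, 5, -19, 0, 0, 8.7]'

```text
time: 1.77
tool_pos: [490.8, 96.4, 237.1]
eef_rot: [-3.121, -0.36, 0.001]
contact_force: [1.2, -0.6, 0.8]
opening: 86.9
finger_force: 0.0
```

Emit:
drive_tool --motion '[1, -3.8, 0, 0, 8.7, 2, -7.6, 0, 0, 8.7, 3, -11.4, 0, 0, 8.7, 4, -15.2, 0, 0, 8.7, 5, -19, 0, 0, 8.7]'

```text
time: 2.18
tool_pos: [496.1, 292.7, 237.1]
eef_rot: [3.121, 0.36, -0.001]
contact_force: [0.4, 0.5, -0.4]
opening: 87.5
finger_force: 0.0
```

Emit:
drive_tool --motion '[0.6, -3, 0, 2, 8.7, 1.2, -6, 0, 4, 8.7, 1.8, -9, 0, 7.5, 8.7, 2.4, -11.2, 0, 7.5, 8.7, 2.4, -11.2, 0, 7.5, 8.7]'

```text
time: 2.6
tool_pos: [494.2, 409.6, 236.7]
eef_rot: [-3.135, -0.16, 0.0]
contact_force: [0.3, -0.1, -0.2]
opening: 86.9
finger_force: 0.0
```

```bash
cat >> h.py <<'E'
from scipy.spatial.transform import Rotation as Ro
def wrist(manip):
    o=manip.observe();c=manip.camera("wrist")
    T=np.eye(4);T[:3,:3]=Ro.from_rotvec(o["eef_rot"]).as_matrix();T[:3,3]=o["tool_pos"]
    M=np.linalg.inv(T@np.array(c["hand_eye"]));c["R"]=M[:3,:3];c["t"]=M[:3,3];return o,c
E
python3 - <<'E'
from h import *
from station import manip
o,c=wrist(manip);cv2.imwrite("pics/w1.png",c["pixels"]);pickle.dump(c,open("w1.pkl","wb"))
print(o["time"],o["tool_pos"],o["eef_rot"])
m,_=red(c["pixels"]);ys,xs=np.nonzero(m)
W=ray(c,np.c_[xs,ys],40)
print(W.min(0),W.max(0))
for x in range(370,530,12):
    w=W[abs(W[:,0]-x)<3]
    if len(w):print(x,w[:,1].min().round(1),w[:,1].max().round(1))
E
```

```text
2.6 [494.16712373 409.56780971 236.73807745] [-3.13549466e+00 -1.59951070e-01  2.00013608e-04]Traceback (most recent call last):
  File "<stdin>", line 5, in <module>
  File "h.py", line 14, in red
    return (l==1+np.argmax(s[1:,4])).astype(np.uint8),s
                 ~~~~~~~~~^^^^^^^^^
    return _wrapfunc(a, 'argmax', axis=axis, out=out, **kwds)
    return bound(*args, **kwds)
ValueError: attempt to get argmax of an empty sequence
```

View pics/w1.png

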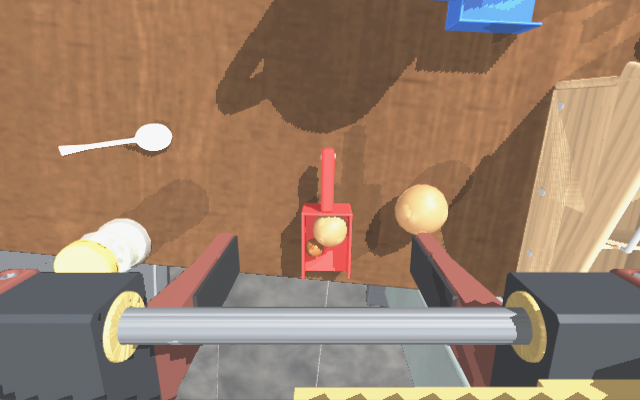

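The wrist view shows the scoop's handle at (328,180), in line with the fingers. The look-alike ball at (421,210) is close to the right-hand finger, so I'll narrow the opening before descending.

```bash
sed -i 's/>190)&(h\[...,2\]>60/>150)\&(h[...,2]>60/' h.py
python3 - <<'E'
from h import *
c=load("w1");m,_=red(c["pixels"]);ys,xs=np.nonzero(m)
h=(xs>310)&(xs<345)&(ys>140)&(ys<212)|((ys>200)&(ys<280)&(xs>295)&(xs<360));xs,ys=xs[h],ys[h]
for v in range(146,285,8):
    r=xs[ys==v]
    if len(r):print(v,r.min(),r.max(),np.round(ray(c,[[r.min(),v],[r.max()+1,v]],40)[:,:2],1).tolist())
print("ball",ray(load("top"),[315,203],28))
E
```

```text
218 345 349 [[447.6, 381.6], [448.2, 376.1]]
226 348 349 [[438.7, 377.2], [438.9, 375.0]]
234 347 349 [[429.1, 377.2], [429.5, 373.8]]
242 342 348 [[419.0, 381.6], [419.8, 373.8]]
250 323 348 [[407.1, 402.0], [410.1, 372.6]]
258 333 348 [[398.4, 389.6], [400.3, 371.4]]
266 333 347 [[388.5, 388.5], [390.3, 371.4]]
274 347 347 [[380.1, 371.3], [380.2, 370.1]]
ball [[462.2196946  295.19308941  28.        ]]
```

Run:
```python
from h import *
c=load("w1");im=c["pixels"].astype(int);b,g,r=im[...,0],im[...,1],im[...,2]
m=(r>120)&(g<0.45*r)&(b<0.45*r)
for v in range(148,285,8):
    x=np.nonzero(m[v,295:360])[0]+295
    if len(x):print(v,x.min(),x.max(),np.round(ray(c,[[x.min(),v],[x.max()+1,v]],40)[:,:2],1).tolist())
```

```text
148 323 331 [[521.8, 413.6], [522.8, 404.2]]
156 322 323 [[513.4, 413.8], [513.6, 411.7]]
164 322 323 [[504.9, 413.0], [505.1, 410.9]]
172 321 323 [[496.3, 413.2], [496.6, 410.0]]
180 321 333 [[487.6, 412.3], [489.0, 398.4]]
188 321 333 [[478.8, 411.4], [480.3, 397.5]]
196 321 333 [[469.9, 410.5], [471.4, 396.5]]
204 304 349 [[459.0, 428.1], [464.2, 378.1]]
212 301 351 [[449.6, 430.6], [455.3, 374.8]]
220 301 349 [[440.3, 429.8], [445.9, 375.8]]
228 301 349 [[430.9, 429.0], [436.5, 374.7]]
236 301 349 [[421.4, 428.2], [427.1, 373.5]]
244 301 348 [[411.8, 427.4], [417.4, 373.5]]
252 301 348 [[402.1, 426.6], [407.7, 372.3]]
260 301 350 [[392.2, 425.8], [398.1, 368.8]]
268 301 347 [[382.2, 424.9], [387.8, 371.1]]
276 304 347 [[372.4, 420.6], [377.7, 369.8]]
```

Emit:
drive_tool --motion '[0.1, 0.4, 3, 0, 4.5, 0.1, 0.4, 6, 0, 4.5, 0.1, 0.4, 9, 0, 4.5, 0.1, 0.4, 12, 0, 4.5, 0.1, 0.4, 15, 0, 4.5]'

```text
time: 3.07
tool_pos: [495.9, 399.8, 86.2]
eef_rot: [3.137, 0.154, -0.0]
contact_force: [0.4, 0.2, 0.0]
opening: 57.4
finger_force: 0.0
```

Emit:
drive_tool --motion '[0, 0, 1.5, 0, 4.5, 0, 0, 3, 0, 4.5, 0, 0, 4.2, 0, 4.5, 0, 0, 5, 0, 4.5, 0, 0, 5, 0, 4.5]'

```text
time: 3.48
tool_pos: [495.2, 400.1, 35.9]
eef_rot: [3.136, 0.154, -0.004]
contact_force: [-0.7, -0.1, -0.2]
opening: 45.5
finger_force: 0.0
```

Emit:
drive_tool --motion '[0, 0, 0, 0, 1, 0, 0, 0, 0, 1, 0, 0, 0, 0, 1, 0, 0, 0, 0, 1, 0, 0, 0, 0, 1]' --force 40

```text
time: 3.9
tool_pos: [496.4, 401.8, 38.2]
eef_rot: [-3.137, -0.155, -0.002]
contact_force: [-0.1, 0.1, 0.2]
opening: 14.9
finger_force: 0.0
```

Emit:
drive_tool --motion '[0, 0, 0, 0, 0.5, 0, 0, 0, 0, 0.5, 0, 0, 0, 0, 0.5]' --force 40

```text
time: 4.15
tool_pos: [496.1, 401.6, 37.6]
eef_rot: [-3.138, -0.155, -0.0]
contact_force: [0.4, -0.5, -0.1]
opening: 5.3
finger_force: 0.0
```

Run:
```python
from h import *
from station import manip
o,c=wrist(manip);t=manip.camera("top")["pixels"]
pickle.dump(c,open("w2.pkl","wb"))
out=np.vstack([c["pixels"][:,100:540],cv2.resize(t[150:260,200:350],(440,200))[:,:]]);
cv2.imwrite("pics/w2.png",out[:600])
```

```text
(no output)
```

View pics/w2.png

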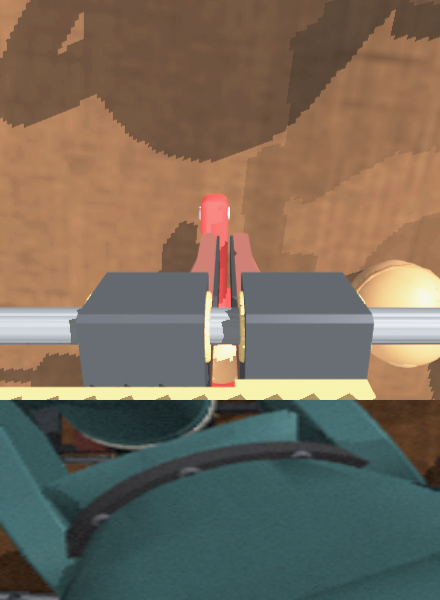

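Run:
```python
from h import *
from station import manip
o=manip.observe();c=load("w2");print(o["tool_pos"],o["opening"],o["finger_force"])
T=Ro.from_rotvec(o["eef_rot"]).as_matrix()
for p in [(0,0,25),(10,0,25),(-10,0,25),(10,0,6),(10,2.6,25),(0,0,-20)]:
    print(p,proj(c,T@np.array(p)+o["tool_pos"]).round())
a=np.deg2rad(5.7);R=np.array([[np.cos(a),-np.sin(a)],[np.sin(a),np.cos(a)]])
for L in [(110,7),(110,-7),(90,7),(90,-7)]:
  for z in(40,22,18,0): print(L,z,proj(c,[*(R@L+[411,397]),z]).round())
im=c["pixels"].astype(int);b,g,r=im[...,0],im[...,1],im[...,2]
m=(r>150)&(g<0.5*r)&(b<0.5*r)
for v in range(190,310,8):
    x=np.nonzero(m[v])[0]
    if len(x):print(v,x.min(),x.max())
```

```text
[496.03856953 401.48687749  37.4133502 ] 5.043569143544394 0.0
(0, 0, 25) [[324. 231.]]
(10, 0, 25) [[324. 214.]]
(-10, 0, 25) [[324. 246.]]
(10, 0, 6) [[324. 225.]]
(10, 2.6, 25) [[328. 214.]]
(0, 0, -20) [[324. 264.]]
(110, 7) 40 [[301. 203.]]
(110, 7) 22 [[304. 194.]]
(110, 7) 18 [[304. 192.]]
(110, 7) 0 [[306. 185.]]
(110, -7) 40 [[330. 203.]]
(110, -7) 22 [[329. 194.]]
(110, -7) 18 [[329. 192.]]
(110, -7) 0 [[329. 185.]]
(90, 7) 40 [[302. 240.]]
(90, 7) 22 [[304. 228.]]
(90, 7) 18 [[304. 226.]]
(90, 7) 0 [[306. 216.]]
(90, -7) 40 [[329. 240.]]
(90, -7) 22 [[329. 228.]]
(90, -7) 18 [[329. 226.]]
(90, -7) 0 [[329. 216.]]
198 303 326
206 301 327
214 301 326
222 301 327
230 301 327
238 319 327
246 319 326
254 320 327
262 320 326
270 320 326
278 320 326
286 319 326
294 319 330
302 319 330
```

The readings don't agree: the fingers closed to 5 mm with no force, yet the wrist view shows the left finger over the handle. I'll check from the side with the scene camera.

Run:
```python
from h import *
from station import manip
c=manip.camera("scene");pickle.dump(c,open("s2.pkl","wb"))
o=manip.observe();T=Ro.from_rotvec(o["eef_rot"]).as_matrix()
for p in [(0,0,25),(0,0,6),(0,0,0)]: print(p,proj(c,T@np.array(p)+o["tool_pos"]).round())
print(o["joint_positions"])
cv2.imwrite("pics/s2.png",cv2.resize(c["pixels"][150:280,200:360],None,fx=4,fy=4,interpolation=cv2.INTER_CUBIC))
```

```text
(0, 0, 25) [[268. 223.]]
(0, 0, 6) [[267. 217.]]
(0, 0, 0) [[267. 215.]]
[5.72247857e-01 6.06423572e-01 1.58894888e+00 1.17402995e-04
 9.46193247e-01 2.04403032e+00]
```

View pics/s2.png

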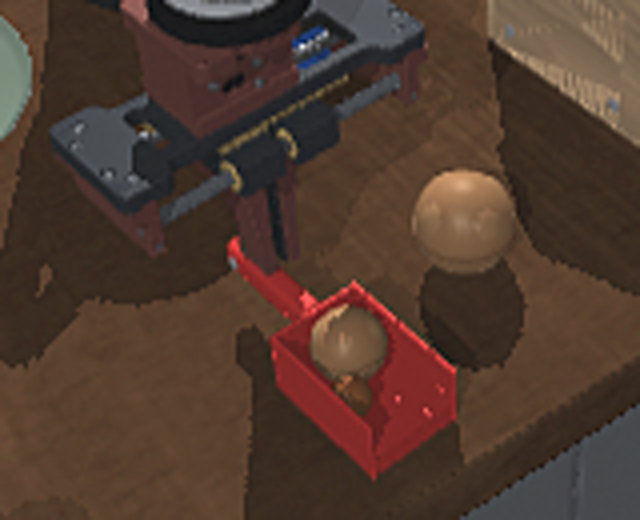

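The fingertips end at the handle's top edge, around (270,217), so the fingers closed above the handle and about 4 mm to the right of its centre line. I'll open, shift 0.35 cm left, go 1 cm lower, and close gently.

Emit:
drive_tool --motion '[0, 0, -1, 0, 4.5, 0, 0, -1, 0, 4.5, 0, -0.35, -1, 0, 4.5, 0, -0.35, -1, 0, 4.5, 0, -0.35, -1, 0, 4.5]'

```text
time: 4.72
tool_pos: [495.7, 405.2, 47.5]
eef_rot: [-3.138, -0.156, -0.0]
contact_force: [0.4, -0.2, -0.1]
opening: 34.7
finger_force: 0.0
```

Emit:
drive_tool --motion '[0, 0, 0.7, 0, 4.5, 0, 0, 1.4, 0, 4.5, 0, 0, 2, 0, 4.5, 0, 0, 2, 0, 4.5, 0, 0, 2, 0, 4.5]'

```text
time: 5.13
tool_pos: [495.0, 404.5, 26.4]
eef_rot: [3.137, 0.155, -0.003]
contact_force: [1.1, -0.8, 0.5]
opening: 45.2
finger_force: 0.0
```

Emit:
drive_tool --motion '[0, 0, 0, 0, 1, 0, 0, 0, 0, 1, 0, 0, 0, 0, 1, 0, 0, 0, 0, 1, 0, 0, 0, 0, 1]' --force 20

```text
time: 5.55
tool_pos: [495.9, 405.1, 27.7]
eef_rot: [-3.137, -0.155, -0.001]
contact_force: [-1.1, 1.2, 0.1]
opening: 15.1
finger_force: 0.2
```

Emit:
drive_tool --motion '[0, 0, 0, 0, 0.8, 0, 0, 0, 0, 0.8, 0, 0, 0, 0, 0.8]' --force 40

```text
time: 5.8
tool_pos: [495.9, 405.0, 27.6]
eef_rot: [-3.137, -0.155, -0.001]
contact_force: [0.3, 0.2, 1.4]
opening: 13.3
finger_force: 39.9
```

Run:
```python
from h import *
from station import manip
c=manip.camera("scene");o=manip.observe();print(o["opening"],o["finger_force"],o["contact_force"])
w=manip.camera("wrist")["pixels"]
a=cv2.resize(c["pixels"][170:260,215:325],None,fx=4,fy=4,interpolation=cv2.INTER_CUBIC)
b=w[40:400,150:500]
O=np.zeros((360,790,3),np.uint8);O[:,:440]=a;O[:,440:]=b
cv2.imwrite("pics/s3.png",O)
```

```text
13.713414452974906 39.917598366737366 [ 0.11893024 -0.2085964   1.02812894]
```

View pics/s3.png

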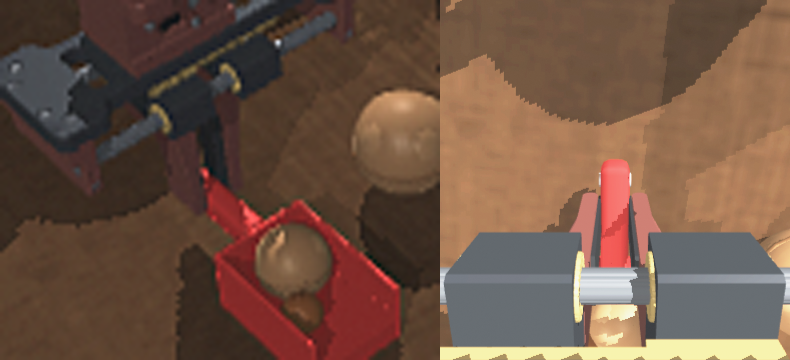

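Gripped: 40 N at 13.7 mm, with the handle seated between the pads at (615,190) in the crop and both nuts still in the bowl. Next I lift a little and work out the transport.

Emit:
drive_tool --motion '[0, 0, -0.7, 0, 0.8, 0, 0, -1.8, 0, 0.8, 0, 0, -3, 0, 0.8, 0, 0, -4.2, 0, 0.8, 0, 0, -5.2, 0, 0.8]'

```text
time: 6.32
tool_pos: [496.2, 405.4, 81.5]
eef_rot: [-3.137, -0.155, -0.002]
contact_force: [-0.4, -0.1, -0.6]
opening: 13.2
finger_force: 39.9
```

Run:
```python
from h import *
from station import manip
o,c=wrist(manip);print(o["tool_pos"],o["opening"],o["contact_force"],o["torque"])
t=load("top")
print("kettle base",ray(t,[[340,68],[300,40],[378,40]],0).round(),"top rim",ray(t,[[340,50],[300,20]],200).round())
s=manip.camera("scene")
a=cv2.resize(s["pixels"][130:270,200:340],None,fx=3,fy=3,interpolation=cv2.INTER_CUBIC)
cv2.imwrite("pics/s4.png",np.hstack([a,np.pad(c["pixels"][:,140:510],((0,20),(0,0),(0,0)))]))
```

```text
[496.23952526 405.38882091  81.51586872] 13.220285913809354 [-0.4352946  -0.0565554  -0.56007588] [-0.01168655 -0.04372458 -0.02977704]
kettle base [[763. 270.  -0.]
 [821. 361.   0.]
 [836. 193.   0.]] top rim [[701. 271. 200.]
 [751. 345. 200.]]
```

View pics/s4.png

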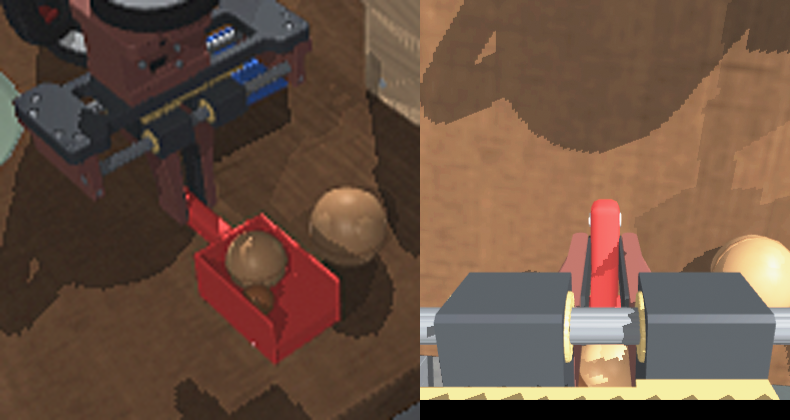

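The crop shows the scoop lifted level, with the bowl 19 px higher and both nuts inside. Now I carry it above the sorter line.

Emit:
drive_tool --motion '[0, 0, -1.5, 0, 0.8, 0, 0.5, -4, 0, 0.8, 0, 1.5, -7, 0, 0.8, 0, 3, -10, 0, 0.8, 0, 5, -12.5, 0, 0.8]'

```text
time: 6.83
tool_pos: [500.7, 355.7, 206.2]
eef_rot: [-3.137, -0.157, -0.002]
contact_force: [0.8, -0.2, -1.1]
opening: 13.7
finger_force: 39.9
```

Emit:
drive_tool --motion '[0, 2.5, -1.5, 0, 0.8, 0, 5, -2.6, 0, 0.8, 0, 7.5, -3.1, 0, 0.8, 0, 10, -3.1, 0, 0.8, 0, 12.5, -3.1, 0, 0.8]'

```text
time: 7.25
tool_pos: [513.0, 229.7, 236.0]
eef_rot: [-3.137, -0.156, -0.002]
contact_force: [-0.3, -0.5, -2.0]
opening: 13.7
finger_force: 39.9
```

Emit:
drive_tool --motion '[0, 2.5, 0, 0, 0.8, 0, 5, 0, 0, 0.8, 0, 7.5, 0, 0, 0.8, 0, 10, 0, 0, 0.8, 0, 12, 0, 0, 0.8]'

```text
time: 7.67
tool_pos: [524.5, 109.7, 235.3]
eef_rot: [3.137, 0.155, -0.001]
contact_force: [-0.0, -0.0, -1.8]
opening: 14.0
finger_force: 39.9
```

Emit:
drive_tool --motion '[0, 1.2, 0, 0, 0.8, 0, 1.8, 0, 1, 0.8, 0, 2, 0, 2, 0.8, 0, 2, 0, 2, 0.8, 0, 2, 0, 2, 0.8]'

```text
time: 8.08
tool_pos: [526.7, 92.3, 235.3]
eef_rot: [-3.139, -0.101, 0.0]
contact_force: [-0.4, -0.2, -1.5]
opening: 13.4
finger_force: 39.9
```

Emit:
drive_tool --motion '[0.4, 0, 0, 0, 0.8, 1.1, 0, 0, 0, 0.8, 2, 0, 0, 0, 0.8, 3, 0, 0, 0, 0.8, 4, 0, 0, 0, 0.8]'

```text
time: 8.5
tool_pos: [568.2, 94.5, 235.4]
eef_rot: [-3.14, -0.101, -0.001]
contact_force: [0.3, 0.5, -0.9]
opening: 13.6
finger_force: 39.9
```

Emit:
drive_tool --motion '[1.1, 0, 0, 0, 0.8, 2.2, 0, 0, 0, 0.8, 3.3, 0, 0, 0, 0.8, 4.4, 0, 0, 0, 0.8, 5.5, 0, 0, 0, 0.8]'

```text
time: 8.92
tool_pos: [622.9, 97.6, 235.2]
eef_rot: [-3.14, -0.1, 0.0]
contact_force: [-0.0, 0.1, -1.7]
opening: 13.4
finger_force: 39.9
```

Emit:
drive_tool --motion '[1.1, 0, 0, 0, 0.8, 2.2, 0, 0, 0, 0.8, 3.3, 0, 0, 0, 0.8, 4.4, 0, 0, 0, 0.8, 5.4, 0, 0, 0, 0.8]'

```text
time: 9.33
tool_pos: [676.8, 101.0, 235.2]
eef_rot: [-3.14, -0.1, -0.0]
contact_force: [0.2, -0.1, -2.0]
opening: 13.6
finger_force: 39.9
```

Emit:
drive_tool --motion '[0.9, 0, 0, 0, 0.8, 1.7, 0, 0, 0, 0.8, 2.3, 0, 0, 0, 0.8, 2.7, 0, 0, 0, 0.8, 2.9, 0, 0, 0, 0.8]'

```text
time: 9.75
tool_pos: [704.9, 102.9, 235.3]
eef_rot: [-3.14, -0.1, 0.0]
contact_force: [0.3, 0.5, -0.8]
opening: 13.8
finger_force: 39.9
```

Run:
```python
from h import *
from station import manip
o,c=wrist(manip);print(o["time"],o["tool_pos"],o["eef_rot"],o["opening"],o["contact_force"])
s=manip.camera("scene")["pixels"];t=manip.camera("top")["pixels"]
a=cv2.resize(s[40:220,270:450],None,fx=2.2,fy=2.2,interpolation=cv2.INTER_CUBIC)
b=cv2.resize(t[60:260,350:490],(277,396),interpolation=cv2.INTER_CUBIC)
cv2.imwrite("pics/s5.png",np.hstack([a,b]))
```

```text
9.75 [704.94125698 102.88820909 235.28329012] [-3.13988186e+00 -1.00480257e-01  7.91101063e-05] 13.769599102554183 [ 0.34443074  0.50489407 -0.80767932]
```

View pics/s5.png

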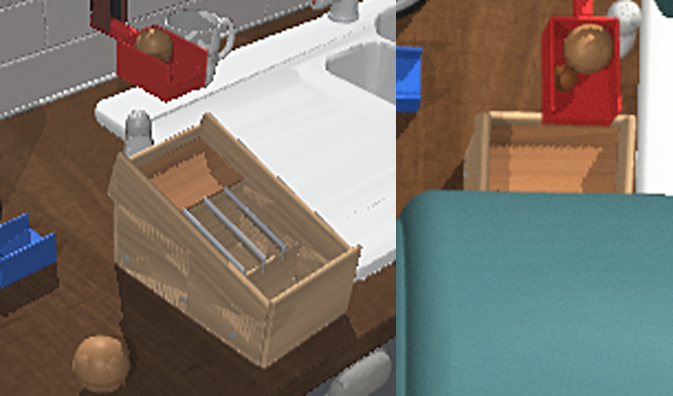

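The scoop is level above the head wall with both nuts inside: top crop, bowl at (580,70), head wall at (560,115). I check its position numerically before lowering.

```bash
cat >> h.py <<'E'
def redbox(c,x0=0,x1=640,y0=0,y1=400):
    im=c["pixels"].astype(int);b,g,r=im[...,0],im[...,1],im[...,2]
    m=((r>90)&(g<0.45*r)&(b<0.45*r)).astype(np.uint8);k=np.zeros_like(m);k[y0:y1,x0:x1]=1;m*=k
    n,l,s,_=cv2.connectedComponentsWithStats(m);i=1+np.argmax(s[1:,4]);return (l==i),s[i]
def scoop(tcp,yaw,th,grip=85,gz=31):
    "rim/handle corners for grip at tcp(+grasp), mouth-down th (deg)"
    L=np.array([[-40,28,40],[-40,-28,40],[-40,28,19],[-40,-28,19],[40,28,40],[40,-28,40],[110,0,40]],float)-[grip,0,gz]
    return Ro.from_euler("ZY",[yaw,-th],degrees=True).apply(L)+tcp
E
python3 - <<'E'
from h import *
from station import manip
o=manip.observe();t=manip.camera("top");s=manip.camera("scene")
W=scoop(o["tool_pos"]+[0,0,3.4],3.66,0)
print(W.round())
for c,b in((t,(400,520,30,150)),(s,(300,400,0,110))):
    m,st=redbox(c,*b);print(st,proj(c,W).round().tolist())
m,_=redbox(t,400,520,30,150);ys,xs=np.nonzero(m)
for v in range(ys.min()+8,ys.max(),8):
    r=xs[ys==v];print(v,np.round(ray(t,[[r.min(),v],[r.max()+1,v]],247.7)[:,:2],1).tolist())
E
```

```text
[[578. 123. 248.]
 [581.  67. 248.]
 [578. 123. 227.]
 [581.  67. 227.]
 [658. 128. 248.]
 [661.  72. 248.]
 [729. 104. 248.]]
[ 423   37   41   87 1768] [[428.0, 115.0], [464.0, 116.0], [426.0, 120.0], [460.0, 121.0], [427.0, 68.0], [462.0, 69.0], [444.0, 29.0]]
[319  48  46  38 904] [[347.0, 69.0], [365.0, 62.0], [346.0, 78.0], [364.0, 71.0], [322.0, 57.0], [340.0, 50.0], [312.0, 44.0]]
45 [[699.8, 106.2], [700.8, 94.9]]
53 [[685.3, 110.5], [686.8, 94.4]]
61 [[671.4, 109.9], [672.9, 92.2]]
69 [[656.0, 126.9], [660.2, 78.9]]
77 [[641.6, 132.6], [647.2, 70.5]]
85 [[627.8, 133.6], [633.5, 70.0]]
93 [[614.4, 131.3], [619.9, 69.6]]
101 [[601.0, 130.7], [606.6, 67.6]]
109 [[587.6, 130.0], [593.2, 67.1]]
117 [[574.3, 129.4], [579.6, 69.8]]
```

Emit:
drive_tool --motion '[0, 0, 1, 0, 0.8, 0, 0, 2.4, 0, 0.8, 0, 0, 3.9, 0, 0.8, 0, 0, 5, 0, 0.8, 0, 0, 5.8, 0, 0.8]'

```text
time: 10.42
tool_pos: [703.3, 102.8, 175.4]
eef_rot: [-3.14, -0.1, 0.004]
contact_force: [0.9, 0.1, -1.6]
opening: 13.6
finger_force: 39.9
```

Emit:
drive_tool --motion '[0, 0, 0.4, 0, 0.8, 0, 0, 0.7, 0, 0.8, 0, 0, 0.9, 0, 0.8, 0, 0, 0.9, 0, 0.8, 0, 0, 0.9, 0, 0.8]'

```text
time: 10.83
tool_pos: [704.9, 102.9, 169.0]
eef_rot: [-3.14, -0.101, -0.002]
contact_force: [-0.2, -0.0, -1.2]
opening: 13.5
finger_force: 39.9
```

Emit:
drive_tool --motion '[0, 0, 0, 0, 0.8, 0, 0, 0, 0, 0.8, 0, 0, 0, 0, 0.8, 0, 0, 0, 0, 0.8, 0, 0, 0, 0, 0.8]' --force 3

```text
time: 11.25
tool_pos: [704.8, 102.8, 168.8]
eef_rot: [-3.14, -0.1, -0.002]
contact_force: [1.1, 0.6, -0.4]
opening: 14.1
finger_force: 3.0
```

```bash
cat > st.py <<'E'
from h import *
from station import manip
import sys
o=manip.observe();t=manip.camera("top");s=manip.camera("scene")
print(o["time"].round(2),o["tool_pos"].round(1),o["opening"].round(1),o["finger_force"].round(1),o["contact_force"].round(1))
for n,c,b in(("top",t,(400,520,0,200)),("scene",s,(290,420,0,180))):
    m,st=redbox(c,*b);print(n,"seen x",st[0],st[0]+st[2],"y",st[1],st[1]+st[3])
    for th in (0,10,20,30,40,60):
        p=proj(c,scoop(o["tool_pos"]+[0,0,3.4],3.66,th)).round().astype(int);print("  ",th,p[[0,1,2,3,4,5,6]].tolist())
E
python3 st.py
```

```text
Traceback (most recent call last):
  File "st.py", line 5, in <module>
    print(o["time"].round(2),o["tool_pos"].round(1),o["opening"].round(1),o["finger_force"].round(1),o["contact_force"].round(1))
          ^^^^^^^^^^^^^^^
AttributeError: 'float' object has no attribute 'round'
```

```bash
sed -i 's/^print(o.*/print({k:np.round(o[k],2) for k in("time","tool_pos","opening","finger_force","contact_force")})/' st.py; python3 st.py
```

```text
{'time': np.float64(11.35), 'tool_pos': array([704.76, 102.88, 168.68]), 'opening': np.float64(13.84), 'finger_force': np.float64(3.0), 'contact_force': array([ 0.95, -0.54, -0.13])}
top seen x 416 454 y 58 107
   0 [[420, 129], [453, 130], [418, 133], [450, 133], [420, 85], [452, 86], [435, 48]]
   10 [[418, 133], [450, 133], [416, 134], [447, 135], [419, 87], [451, 88], [436, 48]]
   20 [[416, 134], [447, 135], [414, 134], [444, 135], [418, 89], [450, 89], [436, 48]]
   30 [[414, 134], [444, 134], [412, 131], [442, 132], [417, 89], [449, 90], [437, 49]]
   40 [[412, 131], [442, 132], [411, 127], [440, 128], [417, 89], [448, 90], [437, 50]]
   60 [[409, 121], [438, 121], [408, 114], [437, 114], [415, 87], [446, 88], [437, 54]]
scene seen x 319 363 y 74 115
   0 [[345, 97], [363, 89], [345, 105], [362, 97], [323, 84], [340, 77], [313, 71]]
   10 [[345, 105], [362, 97], [344, 112], [360, 104], [323, 87], [340, 80], [313, 69]]
   20 [[343, 113], [360, 104], [341, 118], [358, 110], [323, 90], [340, 83], [314, 68]]
   30 [[341, 119], [357, 110], [338, 123], [354, 115], [322, 93], [339, 85], [315, 67]]
   40 [[338, 123], [354, 115], [334, 126], [350, 118], [321, 95], [338, 88], [316, 67]]
   60 [[329, 128], [345, 120], [325, 129], [340, 121], [319, 98], [335, 91], [318, 67]]
```

Emit:
drive_tool --motion '[-0.1, 0, -0.3, 0, 0.8, -0.3, 0, -0.7, 0, 0.8, -0.6, 0, -1.1, 0, 0.8, -0.8, 0, -1.4, 0, 0.8, -1, 0, -1.7, 0, 0.8]'

```text
time: 11.87
tool_pos: [694.0, 102.3, 185.9]
eef_rot: [-3.14, -0.101, 0.0]
contact_force: [-0.9, 0.2, -0.3]
opening: 13.6
finger_force: 3.0
```

```bash
python3 st.py
```

```text
{'time': np.float64(11.87), 'tool_pos': array([694.02, 102.3 , 185.91]), 'opening': np.float64(13.63), 'finger_force': np.float64(3.0), 'contact_force': array([-0.88,  0.23, -0.32])}
top seen x 416 454 y 59 135
   0 [[422, 132], [456, 132], [420, 135], [453, 136], [422, 87], [455, 87], [437, 49]]
   10 [[420, 135], [453, 136], [418, 137], [450, 138], [421, 89], [453, 90], [438, 49]]
   20 [[418, 137], [450, 138], [416, 137], [447, 137], [420, 90], [452, 91], [438, 49]]
   30 [[415, 136], [447, 137], [414, 134], [444, 135], [419, 91], [451, 92], [439, 50]]
   40 [[414, 134], [444, 134], [412, 130], [442, 130], [418, 91], [450, 92], [439, 51]]
   60 [[411, 123], [440, 124], [410, 116], [439, 117], [417, 89], [448, 89], [440, 55]]
scene seen x 320 364 y 68 117
   0 [[349, 92], [366, 84], [349, 100], [366, 92], [325, 79], [343, 72], [315, 65]]
   10 [[348, 101], [366, 92], [347, 108], [364, 99], [326, 82], [343, 75], [316, 64]]
   20 [[347, 108], [364, 100], [344, 114], [361, 106], [326, 85], [343, 78], [316, 63]]
   30 [[344, 114], [361, 106], [341, 119], [358, 111], [325, 88], [342, 81], [317, 62]]
   40 [[341, 119], [357, 111], [337, 122], [353, 114], [324, 90], [341, 83], [318, 62]]
   60 [[332, 124], [348, 116], [327, 125], [343, 117], [321, 93], [338, 86], [321, 62]]
```

It is pivoting on the wall as planned, at about 15°. Continue slowly.

Emit:
drive_tool --motion '[-0.2, 0, -0.3, 0, 0.8, -0.4, 0, -0.6, 0, 0.8, -0.6, 0, -0.9, 0, 0.8, -0.8, 0, -1.1, 0, 0.8, -1, 0, -1.3, 0, 0.8]'

```text
time: 12.38
tool_pos: [684.3, 101.6, 198.7]
eef_rot: [-3.14, -0.101, -0.0]
contact_force: [0.3, 0.3, -0.2]
opening: 13.7
finger_force: 3.0
```

Emit:
drive_tool --motion '[-0.4, 0, -0.4, 0, 0.8, -0.8, 0, -0.8, 0, 0.8, -1.2, 0, -1.2, 0, 0.8, -1.6, 0, -1.5, 0, 0.8, -1.9, 0, -1.7, 0, 0.8]'

```text
time: 12.8
tool_pos: [665.1, 100.4, 216.1]
eef_rot: [-3.14, -0.101, -0.001]
contact_force: [0.1, 0.3, -0.8]
opening: 13.8
finger_force: 3.0
```

Emit:
drive_tool --motion '[0, 0, 0, 0, 0.8, 0, 0, 0, 0, 0.8, 0, 0, 0, 0, 0.8, 0, 0, 0, 0, 0.8, 0, 0, 0, 0, 0.8]'

```text
time: 13.22
tool_pos: [665.7, 100.4, 215.2]
eef_rot: [-3.14, -0.1, 0.0]
contact_force: [0.8, -0.4, 0.0]
opening: 14.1
finger_force: 3.0
```

```bash
python3 st.py
python3 - <<'E'
from h import *
from station import manip
s=manip.camera("scene")["pixels"]
cv2.imwrite("pics/s6.png",cv2.resize(s[40:220,270:450],None,fx=3.2,fy=3.2,interpolation=cv2.INTER_CUBIC))
E
```

```text
{'time': np.float64(13.22), 'tool_pos': array([665.65, 100.4 , 215.19]), 'opening': np.float64(14.08), 'finger_force': np.float64(3.0), 'contact_force': array([ 0.79, -0.39,  0.05])}
top seen x 415 456 y 68 143
   0 [[426, 143], [461, 144], [424, 146], [458, 147], [425, 96], [460, 96], [442, 56]]
   10 [[424, 146], [458, 147], [421, 148], [454, 149], [424, 98], [458, 99], [442, 56]]
   20 [[421, 148], [454, 149], [419, 147], [451, 148], [423, 100], [457, 100], [443, 57]]
   30 [[419, 147], [451, 148], [417, 144], [449, 145], [423, 100], [456, 101], [443, 57]]
   40 [[417, 144], [448, 145], [415, 139], [446, 140], [422, 100], [455, 101], [444, 59]]
   60 [[414, 132], [444, 133], [412, 125], [442, 126], [420, 97], [453, 98], [444, 63]]
scene seen x 326 366 y 61 119
   0 [[359, 84], [377, 76], [358, 93], [376, 85], [334, 72], [352, 64], [323, 58]]
   10 [[358, 94], [376, 85], [356, 101], [374, 93], [334, 75], [352, 67], [323, 56]]
   20 [[356, 102], [374, 93], [353, 108], [371, 100], [334, 78], [351, 71], [324, 55]]
   30 [[353, 108], [370, 100], [350, 113], [367, 105], [333, 81], [351, 73], [325, 54]]
   40 [[350, 113], [366, 105], [345, 117], [362, 109], [332, 83], [350, 76], [326, 54]]
   60 [[340, 119], [356, 111], [335, 120], [351, 111], [329, 87], [346, 79], [328, 54]]
```

View pics/s6.png

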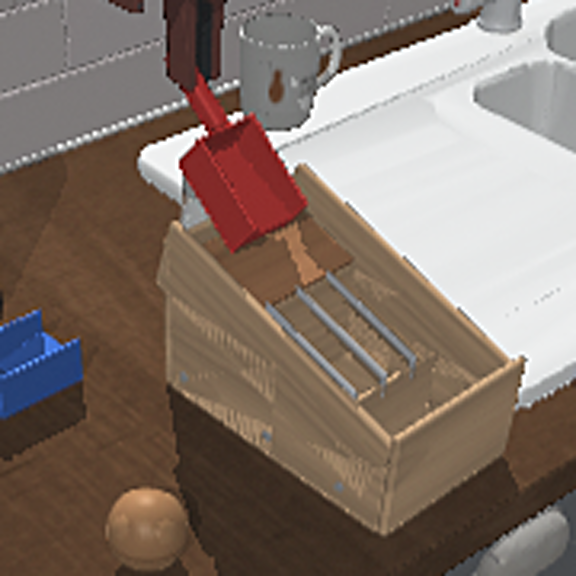

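The scoop is tipped about 40° and empty, with its lip over the landing board at (265,235) in the crop. The nuts have rolled down out of this view. Reversing the path will level the scoop on the wall again.

Emit:
drive_tool --motion '[0.4, 0, 0.3, 0, 0.8, 0.8, 0, 0.6, 0, 0.8, 1.2, 0, 1, 0, 0.8, 1.6, 0, 1.4, 0, 0.8, 1.9, 0, 1.7, 0, 0.8]'

```text
time: 13.78
tool_pos: [685.0, 101.6, 197.5]
eef_rot: [-3.14, -0.1, 0.001]
contact_force: [0.3, -0.5, -0.1]
opening: 14.0
finger_force: 3.0
```

Emit:
drive_tool --motion '[0.4, 0, 0.5, 0, 0.8, 0.8, 0, 1, 0, 0.8, 1.2, 0, 1.6, 0, 0.8, 1.6, 0, 2.2, 0, 0.8, 1.9, 0, 2.8, 0, 0.8]'

```text
time: 14.2
tool_pos: [704.0, 102.8, 169.6]
eef_rot: [-3.14, -0.1, -0.0]
contact_force: [-0.1, 0.5, 0.1]
opening: 13.9
finger_force: 3.0
```

Emit:
drive_tool --motion '[0, 0, 0.2, 0, 0.8, 0.1, 0, 0.4, 0, 0.8, 0.1, 0, 0.6, 0, 0.8, 0.1, 0, 0.6, 0, 0.8, 0.1, 0, 0.6, 0, 0.8]'

```text
time: 14.62
tool_pos: [704.2, 102.9, 164.4]
eef_rot: [-3.14, -0.101, 0.0]
contact_force: [0.2, -0.0, 0.3]
opening: 14.0
finger_force: 3.0
```

```bash
python3 st.py | grep -v "0 \[\[.*4[0-9]\]\]$" | grep -v " [3-6]0 "
```

```text
{'time': np.float64(14.62), 'tool_pos': array([704.2 , 102.89, 164.43]), 'opening': np.float64(14.04), 'finger_force': np.float64(3.0), 'contact_force': array([ 0.23, -0.03,  0.33])}
   20 [[415, 135], [447, 136], [413, 135], [444, 136], [418, 90], [449, 91], [436, 50]]
scene seen x 316 363 y 76 115
   0 [[346, 99], [363, 91], [345, 107], [362, 98], [323, 86], [340, 78], [313, 72]]
   10 [[345, 107], [362, 99], [344, 114], [360, 106], [323, 89], [340, 82], [313, 71]]
   20 [[344, 114], [360, 106], [341, 120], [358, 112], [323, 92], [340, 84], [314, 70]]
```

Emit:
drive_tool --motion '[0, 0, 0, 0, 0.8, 0, 0, 0, 0, 0.8, 0, 0, -1.5, 0, 0.8, 0, 0, -4, 0, 0.8, 0, 0, -7, 0, 0.8]' --force 40

```text
time: 15.13
tool_pos: [702.9, 102.8, 232.9]
eef_rot: [-3.14, -0.1, 0.007]
contact_force: [0.3, 0.6, -0.9]
opening: 13.3
finger_force: 40.0
```

Emit:
drive_tool --motion '[-1, 0, -0.5, 0, 0.8, -3, 0, -0.5, 0, 0.8, -5, 0, -0.5, 0, 0.8, -7, 0, -0.5, 0, 0.8, -9, 0, -0.5, 0, 0.8]'

```text
time: 15.55
tool_pos: [612.9, 97.0, 238.7]
eef_rot: [-3.14, -0.1, 0.001]
contact_force: [0.9, 0.4, -1.2]
opening: 13.6
finger_force: 40.0
```

Emit:
drive_tool --motion '[-2, 0, 0, 0, 0.8, -4, 0, 0, 0, 0.8, -6, 0, 0, 0, 0.8, -8, 0, 0, 0, 0.8, -8.8, 0, 0, 0, 0.8]'

```text
time: 15.97
tool_pos: [523.1, 91.4, 238.8]
eef_rot: [-3.14, -0.101, 0.004]
contact_force: [-0.9, 0.5, -1.5]
opening: 13.3
finger_force: 40.0
```

Emit:
drive_tool --motion '[0, -1, 0, -1, 0.8, 0, -3, 0, -2, 0.8, 0, -6, 0, -2, 0.8, 0, -9, 0, -2, 0.8, 0, -12, 0, -2, 0.8]'

```text
time: 16.38
tool_pos: [520.1, 213.2, 239.4]
eef_rot: [-3.137, -0.155, -0.002]
contact_force: [0.2, 0.5, -1.8]
opening: 13.9
finger_force: 40.0
```

Emit:
drive_tool --motion '[0, -3, 0, 0, 0.8, 0, -6, 0, 0, 0.8, 0, -9, 0, 0, 0.8, 0, -12, 0, 0, 0.8, 0, -15, 0, 0, 0.8]'

```text
time: 16.8
tool_pos: [504.7, 363.3, 239.1]
eef_rot: [-3.137, -0.157, -0.001]
contact_force: [-0.7, 0.1, -1.2]
opening: 13.3
finger_force: 40.0
```

Emit:
drive_tool --motion '[0, -2.5, 1, 0, 0.8, 0, -4, 3, 0, 0.8, 0, -4.5, 6, 0, 0.8, 0, -4.5, 9, 0, 0.8, 0, -4.5, 12, 0, 0.8]'

```text
time: 17.22
tool_pos: [500.4, 407.5, 118.0]
eef_rot: [-3.136, -0.158, -0.003]
contact_force: [0.0, -0.1, -1.1]
opening: 13.5
finger_force: 40.0
```

Run:
```python
from h import *
from station import manip
o=manip.observe();s=manip.camera("scene");yaw=np.rad2deg(2*np.arctan2(o["eef_rot"][1],o["eef_rot"][0]))
print(o["time"],o["tool_pos"],yaw,o["opening"],o["finger_force"])
m,st=redbox(s,180,360,120,300);print(st[0],st[0]+st[2],st[1],st[1]+st[3])
for th in(-10,0,10):print(th,proj(s,scoop(o["tool_pos"]+[0,0,3.4],5.7,th)).round().tolist())
t=manip.camera("top");cv2.imwrite("pics/t7.png",t["pixels"])
```

```text
17.2167 [500.43488848 407.53235051 118.01169618] -354.2171174876861 13.499389349340534 39.99973475933075
258 312 180 239
-10 [[286.0, 215.0], [310.0, 199.0], [288.0, 224.0], [311.0, 208.0], [259.0, 198.0], [283.0, 184.0], [251.0, 178.0]]
0 [[288.0, 224.0], [311.0, 209.0], [289.0, 232.0], [312.0, 217.0], [260.0, 201.0], [284.0, 187.0], [251.0, 176.0]]
10 [[288.0, 232.0], [312.0, 217.0], [288.0, 239.0], [311.0, 223.0], [261.0, 204.0], [284.0, 190.0], [251.0, 175.0]]
```

Emit:
drive_tool --motion '[0, 0, 2, 0, 0.8, 0, 0, 4.5, 0, 0.8, 0, 0, 6.5, 0, 0.8, 0, 0, 8, 0, 0.8, 0, 0, 8.5, 0, 0.8]'

```text
time: 17.73
tool_pos: [499.9, 405.6, 33.5]
eef_rot: [3.137, 0.156, -0.002]
contact_force: [-0.5, -0.1, -0.5]
opening: 13.5
finger_force: 40.0
```

Emit:
drive_tool --motion '[0, 0, 0.1, 0, 0.8, 0, 0, 0.3, 0, 0.8, 0, 0, 0.4, 0, 0.8, 0, 0, 0.5, 0, 0.8, 0, 0, 0.5, 0, 0.8]' --force 3

```text
time: 18.15
tool_pos: [500.8, 405.9, 30.5]
eef_rot: [-3.137, -0.155, -0.003]
contact_force: [0.1, 0.3, 0.6]
opening: 13.8
finger_force: 3.0
```

Open slowly, then rise and back away so the top camera can see the sorter.

Emit:
drive_tool --motion '[0, 0, 0.2, 0, 0.8, 0, 0, 0.2, 0, 0.8, 0, 0, 0.2, 0, 2.5, 0, 0, 0.2, 0, 4, 0, 0, 0.2, 0, 4]'

```text
time: 18.57
tool_pos: [499.5, 405.1, 27.3]
eef_rot: [3.138, 0.155, -0.001]
contact_force: [-0.8, -0.7, -0.3]
opening: 30.0
finger_force: 0.0
```

Emit:
drive_tool --motion '[0, 0, 0, 0, 4, 0, 0, -1, 0, 4, 0, 0, -3, 0, 4, 0, 0, -6, 0, 4, 0, 0, -10, 0, 4]'

```text
time: 18.98
tool_pos: [497.9, 404.0, 126.5]
eef_rot: [3.135, 0.155, -0.008]
contact_force: [0.7, -1.4, -0.8]
opening: 39.9
finger_force: 0.0
```

Emit:
drive_tool --motion '[0, -1, -3, 0, 4, 0, -3, -6, 0, 4, 0, -6, -9, 0, 4, 0, -9, -10, 0, 4, 0, -12, -10, 0, 4]'

```text
time: 19.4
tool_pos: [489.6, 527.3, 233.5]
eef_rot: [-3.132, -0.154, -0.01]
contact_force: [-0.7, 0.7, 0.2]
opening: 40.0
finger_force: 0.0
```

Run:
```python
from h import *
from station import manip
o=manip.observe();t=manip.camera("top");s=manip.camera("scene");im=t["pixels"]
pickle.dump(t,open("t8.pkl","wb"))
print(o["time"],o["tool_pos"],o["opening"])
a=cv2.resize(s["pixels"][150:290,210:350],None,fx=2.8,fy=2.8,interpolation=cv2.INTER_CUBIC)
b=cv2.resize(im[105:265,375:480],None,fx=3.7,fy=3.7,interpolation=cv2.INTER_CUBIC)
O=np.zeros((592,790,3),np.uint8);O[:392,:392]=a;O[:,395:783]=b
O[392:592,:392]=cv2.resize(im[140:260,200:435],(392,200))
cv2.imwrite("pics/fin.png",O)
```

```text
19.4 [489.60684576 527.33719013 233.49933523] 39.979239828686836
```

View pics/fin.png

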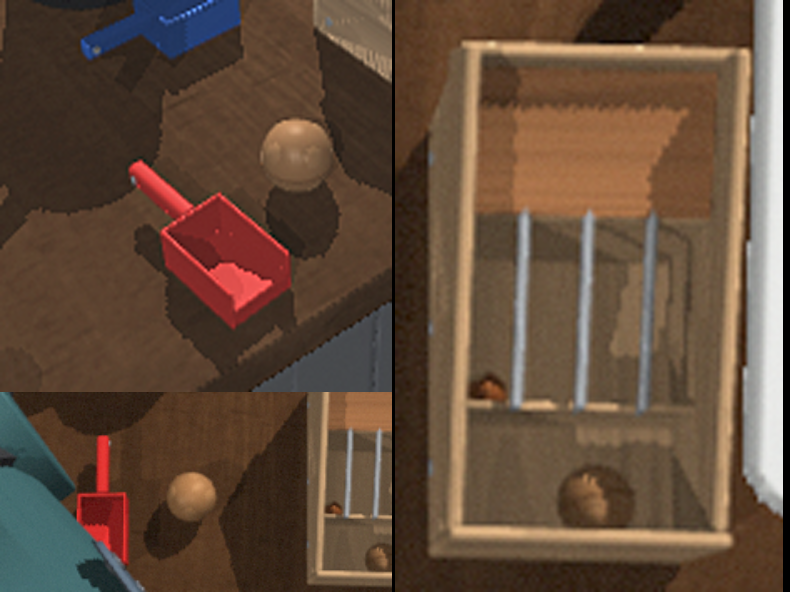

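The scoop stands upright and empty, at (225,260) in the left crop. The walnut is in the low-end bay at (597,497), and the hazelnut appears at (490,388) by the divider. I check numerically that it lies on the middle bay's floor.

Run:
```python
from h import *
c=load("t8");a=np.deg2rad(3.7);R=np.array([[np.cos(a),np.sin(a)],[-np.sin(a),np.cos(a)]])
P=lambda u,v:[375+(u-395)/3.7,105+v/3.7]
for n,u,v,zs in(("haz",490,388,(17,80,85)),("haz top edge",490,372,(17,80)),("wal",597,497,(26,))):
    for z in zs: print(n,z,(R@(ray(c,P(u,v),z)[0][:2]-[500,90])).round(1))
```

```text
haz 17 [-32.3  37.8]
haz 80 [-43.2  47.2]
haz 85 [-44.  48.]
haz top edge 17 [-23.6  37.8]
haz top edge 80 [-35.1  47.2]
wal 26 [-90.3 -16.4]
```

```bash
python3 -c "
from station import manip
print(manip.close_job())"
```

```text
the job is handed in; nothing more can be done
None
```

The job is handed in at about 19 s of the 62 s limit: the walnut is in the low-end bay, the hazelnut is in the middle bay as best I can tell (it was partly hidden behind the divider), and the red scoop stands upright and released on the worktop.

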